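Draw the vial tray from its rack, pour the vials and hold the tray tipped

TASK

Draw the tray of glass vials straight out of the rack and carry it level to the open card box, then tip it, lip low over the box, so that all five vials slide into the box. Finish while still holding the tray: keep it steeply tipped, lip down, raised clear just above the box, so that I can see it is empty and brush it out. Leave the tray of spools, the glue bottle and the pliers alone, and the box standing where it is.

Things in the scene. Friction and masses are not known exactly. Their poses are not given: they have to be found in the camera images.
- rack: wooden tray rack, 118 deep x 166 wide x 88 mm high, screwed down; mouth towards its -x; origin: centre of underside. Two bays, middles at y = +-38.5 mm. Trays hang by their rims in the upper grooves (lower ones empty): ledge 70 mm up, play 5 mm up and 2.5 mm to each side, closed above, so a tray comes out only straight along -x; rims are free after 75 mm, the lip after 110 mm
- vial_tray: sheet aluminium pouring tray with five glass vials, in either bay, parallel to the rack: 110 long, 50 wide (66 over the side rims), 17 mm deep, open at the front, where it narrows to a 41 mm lip. 0.08 to 0.13 kg. Origin: centre of underside, 56 mm above the table in the rack; x points to the lip (x = +55 mm), z up. Vials slide on it from about 15 to 25 degrees of tip
- vial_tray_grip (a point): middle of the vial tray's handle, at x = -90, z = +16 mm from the tray's origin (72 mm above the table in the rack), axes as the tray's. The handle is a level wooden bar, 14 wide x 12 high, from tray x = -58 to -120 mm, free on both sides and underneath; it sticks out of the rack's mouth
- vial_tray_lip (a point): middle of the vial tray's pouring lip (upper face of its floor), at x = +55, z = +2.5 mm from the tray's origin, so 145 mm in front of the grip point; axes as the tray's
- card_box: small square open card box standing in its own lid, 65 x 65 mm outside, opening 52 x 52 mm, rim 56 mm above the table, inner floor 2 mm; 0.12 kg. Origin: centre of the underside, z up
- vial_0: glass vial charm with a metal cap on each end, about 11 mm thick and 36 mm long with its ring (12 g), lying in the vial tray. Origin: middle of its underside as it lies, long axis y
- vial_1: glass vial charm with a metal cap on each end, about 11 mm thick and 36 mm long with its ring (12 g), lying in the vial tray. Origin: middle of its underside as it lies, long axis y
- vial_2: glass vial charm with a metal cap on each end, about 11 mm thick and 36 mm long with its ring (12 g), lying in the vial tray. Origin: middle of its underside as it lies, long axis y
- vial_3: glass vial charm with a metal cap on each end, about 11 mm thick and 36 mm long with its ring (12 g), lying in the vial tray. Origin: middle of its underside as it lies, long axis y
- vial_4: glass vial charm with a metal cap on each end, about 11 mm thick and 36 mm long with its ring (12 g), lying in the vial tray. Origin: middle of its underside as it lies, long axis y
- spool_tray: the other tray in the rack, the same in shape and size as the vial tray and with the same axes, holding two thread spools that stand up to 103 mm above the table; to be left alone
- bead_organiser: flat clear box of bead compartments, fixed, 34 mm high, about 260 mm along world x and 170 mm along world y; its clear lid stands open along its left (world +y) side, 260 mm long and up to 220 mm above the table: keep clear of it. Origin: centre of the underside
- glue_bottle: white squeeze bottle, 33 mm thick, 102 mm high, standing by; origin: centre of the underside; to be left alone
- pliers: small pliers lying by, 57 x 136 x 13 mm, long axis y; origin: centre of the underside; to be left alone

How it is judged:
By the outcome, as a careful person would: the job done as asked, in the order asked, and still so for the second after the job is handed in, while the arm keeps its last pose, push and grip.
It also fails if it takes over 54 s, if anything falls off the work surface, if the arm or the gripper's body presses on something with over 40 N, if the wrist force passes 120 N, or if a joint passes its speed limit or range.

ROBOT

A 6-joint arm with a two-finger parallel gripper is mounted at the origin on the work surface; the furniture and walls round the work are solid. World frame = base frame: x ahead of the robot, y to its left, z up, the work surface at z = 0. Lengths are in m, angles in rad, forces in N, time in s.
With the tool pointing down it reaches from about 0.25 to 0.8 m from the base axis. Payload 3.9 kg.
Tool frame: the origin (TCP) lies midway between the tips of the shut fingers; the grasp point (between the pads) lies 19 mm behind it; z points along the fingers, y is the line along which they close (so a half turn about z gives the same grasp; the last joint's range is limited). The gripper opens to 85 mm and grips with 20 to 120 N. Pads are 22 mm wide; open, the fingers measure 114 mm over their backs; the gripper's body (76 mm by 85 mm) begins 54 mm behind the grasp point. The pads swing forward as they close: fully open they stand 13 mm farther back than shut.
Start: joints at [-1.296, 0.26, -0.138, 1.173, 0, 1.571], TCP at [0.142, -0.505, 0.231] pointing down, gripper open.
Joint ranges: [-2.78, 2.78], [-0.83, 1.72], [-1.28, 1.37], [-1.9, 2.12], [-1.57, 1.48], [-3.14, 3.14]. Speed limits (rad/s): [2.57, 2.57, 3.14, 3.14, 3.14, 3.14].

INTERFACE

Orientations are given as a 3x3 rotation matrix whose columns are the frame's x, y, z axes.
In Python, from workcell import robot, vision gives the robot as it stands.
- The arm moves only by the tool carry_out, never from a script. Its argument "deltas" is a list that holds one entry, the list of rows, each a list of 4 numbers: the shift along the tool's x, y, z normalised to -1 to 1, where 1 is 300 mm, then the turn about the tool's z normalised to -1 to 1, where 1 is 5 degrees. In form: [[[dx, dy, dz, twist], ...]]. A call has 1 to 8 rows; each row shifts and turns the commanded pose from where the row before left it, along the tool's axes as they then stand; what a row does not reach is not made up. A row lasts 1/10 s, in which the tool goes at most 50 mm and 8.59 degrees, less where a joint would pass 70% of its speed; a pose out of reach is approached as far as the arm can. A call with a number of a shift or a turn outside -1 to 1 is refused whole. A call with a gripper value outside its range is refused whole. "jaw" is the finger opening in mm, from 0 to 85.4, set as the call begins (left out, the last holds). The fingers move at their own pace and stop on an object; "grip_force" is the grip in N (left out, the last holds). Time passes only in rows, so rows that do not move let the fingers close. It gives the time, the measured TCP pose, the force, the opening and the grip force at its end, in the units of the state.
- robot.get_obs(): the state, without advancing time (a new reading comes with each control period).
- vision.read_camera(name): name is "scene" or "top" or "wrist"; returns a dict with "img" (384x512x3 uint8, red, green, blue), "fovy" (degrees; the focal length in pixels is half the picture's height over the tangent of half this angle, whatever the lens; pixels are square), "cx", "cy" (the principal point, pixels), "dist" ([k1, k2, p1, p2, k3] as OpenCV has them; the pictures are not rectified), "origin" and "attitude" of the camera in the world; the wrist camera has in their place "hand_eye" (4x4, takes a point from camera to tool coordinates, whose origin is the TCP and whose axes are the flange's). Camera axes: x right, y down, z forward; pixel columns grow to the right and rows downward; lengths in m; the calibration is good to about 2 mm. A picture is of the moment at which its call begins: read the wrist's pose just before it. There is no depth.
- robot.sign_off(): hands the job in; it is judged then, once.
The state is a dict: "t": time; "qpos": joint angles; "joint_vel": joint speeds; "tau": joint torques, N m; "tool_pos": TCP position; "eef_rot": TCP orientation; "ft_force": force on the tool from outside, world axes, zero at the start; "ft_torque": the same for the moment, N m; "grip_width": opening from 0.0 (shut) to 1.0 (fully open); "gripper_force": force on a finger pad.
Only numpy, scipy, OpenCV 4.12 (cv2) and the standard library are available. Lean on these libraries where they do the work, as an engineer would, in place of code of your own. Each camera call takes 0.05 s, during which the arm holds its last target. There are 200 camera calls.

## Working session

There is one attempt and no reset: what is moved stays moved. The work goes in short steps, Python scripts to look and compute and a tool call to move; the robot and the scene stay as the last step left them, time stands still between calls to the robot, and variables do not carry over. Pictures are saved under pics/ and viewed, at most 10 in all, crops included, and the job is handed in when it is done.

Besides the shell and the picture viewer there is one more tool, called as a command line: name --argument value ..., lists and objects as JSON in quotes. carry_out: Moves the arm, as the interface text tells. Its arguments: {"type":"object","properties":{"deltas":{"type":"array"},"jaw":{"type":"number"},"grip_force":{"type":"number"}},"required":["deltas"]}

```bash
mkdir -p pics; cat > h.py <<'E'
import numpy as np,cv2
from workcell import robot,vision
def cam(n,save=None):
    o=robot.get_obs(); c=vision.read_camera(n)
    if save: cv2.imwrite(save,c['img'][:,:,::-1])
    f=c['img'].shape[0]/2/np.tan(np.radians(c['fovy'])/2)
    c['K']=np.array([[f,0,c['cx']],[0,f,c['cy']],[0,0,1]])
    if 'hand_eye' in c:
        T=np.eye(4);T[:3,:3]=o['eef_rot'];T[:3,3]=o['tool_pos'];T=T@np.array(c['hand_eye'])
        c['R'],c['o']=T[:3,:3],T[:3,3]
    else: c['R'],c['o']=np.array(c['attitude']),np.array(c['origin'])
    if c['R'].shape!=(3,3): print('att',c['R'])
    return c
def ray(c,px,z):
    p=cv2.undistortPoints(np.array([[px]],float),c['K'],np.array(c['dist'],float))[0,0]
    d=c['R']@np.array([p[0],p[1],1]); return c['o']+d*(z-c['o'][2])/d[2]
def proj(c,P):
    q=(np.array(P)-c['o'])@c['R']
    return cv2.projectPoints(q.reshape(-1,1,3),np.zeros(3),np.zeros(3),c['K'],np.array(c['dist'],float))[0][:,0]
E
python3 - <<'E'
from h import *
import pickle
for n in('scene','top'):
    c=cam(n);pickle.dump(c,open(n+'.pkl','wb'));print(n,c['o'],c['R'].round(2).tolist(),c['fovy'])
    cv2.imwrite(f'pics/{n}0.png',cv2.resize(c['img'][:,:,::-1],(800,600),interpolation=cv2.INTER_CUBIC))
o=robot.get_obs();print(o)
E
```

```text
scene [0.11173918 0.57792606 0.99582172] [[-0.85, -0.4, 0.33], [-0.52, 0.67, -0.53], [-0.01, -0.63, -0.78]] 47.543863218693815
top [ 0.44235947 -0.04648295  0.98800773] [[0.01, -0.99, 0.11], [-1.0, -0.02, -0.01], [0.01, -0.11, -0.99]] 51.86234210049372
{'t': 0.1, 'qpos': array([-1.29600166e+00,  2.60602657e-01, -1.39267313e-01,  1.17270271e+00,
        5.03504849e-05,  1.57076961e+00]), 'joint_vel': array([ 0.00027032, -0.00089897,  0.0046159 , -0.00061768,  0.00054791,
        0.00044917]), 'tau': array([ 4.30486934e-04, -4.06509268e+01,  2.54527473e+01,  1.01239167e-02,
       -5.87491604e-05,  1.55106972e-05]), 'tool_pos': array([ 0.14230352, -0.50469371,  0.23054605]), 'eef_rot': array([[ 9.62473707e-01,  2.71374604e-01, -4.33551083e-04],
       [ 2.71374946e-01, -9.62472165e-01,  1.72336950e-03],
       [ 5.03978657e-05, -1.77635273e-03, -9.99998421e-01]]), 'ft_force': array([ 0.50839428, -0.0266746 , -0.20928589]), 'ft_torque': array([-0.01006612, -0.01785312,  0.03172001]), 'gripper_force': 0.0, 'grip_width': 0.995735949739908}
```

View pics/top0.png

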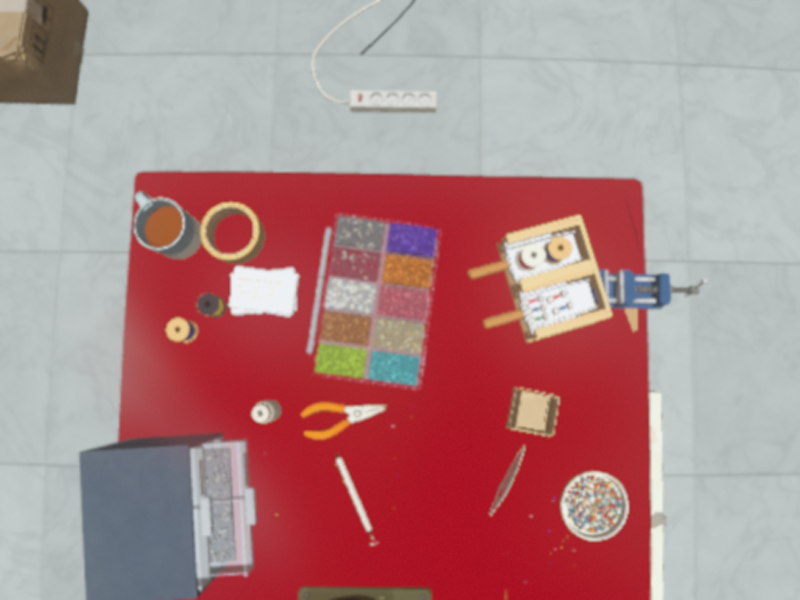

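View pics/scene0.png

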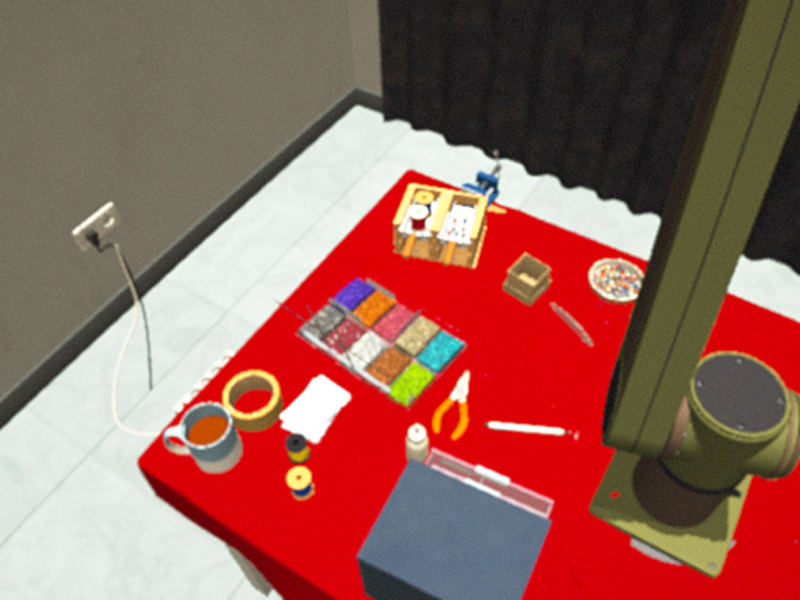

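The top view shows the rack at about (555,278), mouth to image left (world +y). The vial tray is in the lower bay (handle end near (487,322)), and the box is at about (535,412). I'll enlarge that area to read the points exactly.

```bash
python3 - <<'E'
import pickle,cv2
c=pickle.load(open('top.pkl','rb'))
im=c['img'][130:290,290:403,::-1]
# crop x 290..403 y130..290
cv2.imwrite('pics/crop.png',cv2.resize(c['img'][130:285,290:400,::-1],None,fx=3.8,fy=3.8,interpolation=cv2.INTER_CUBIC))
cv2.imwrite('pics/crop.png',cv2.resize(c['img'][130:285,290:410,::-1],(464,600),interpolation=cv2.INTER_CUBIC))
E
```

```text
(no output)
```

View pics/crop.png

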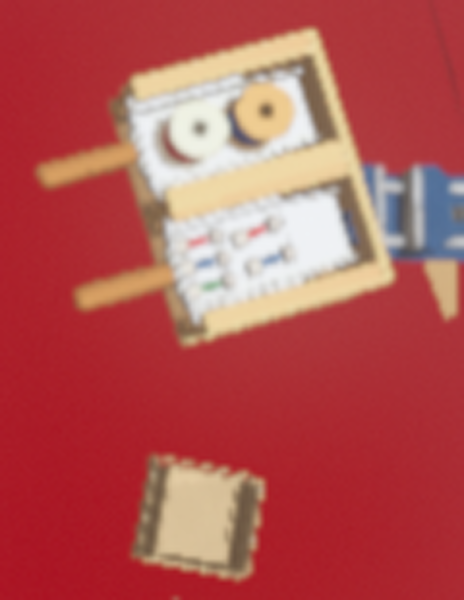

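Crop points, with the crop origin at (290,130) and a scale of 3.87:
- Vial handle: end middle about (77,300), leaving the rack at about (168,277).
- Rack top back corners: (317,30) and (393,275).
- Box rim corners: about (152,457), (263,480), (248,578) and (133,558).

```bash
cat > meas.py <<'E'
from h import *
import pickle
c=pickle.load(open('top.pkl','rb'))
R=lambda p,z: ray(c,(290+p[0]/3.867,130+p[1]/3.871),z)
b1,b2=R((317,30),.088),R((393,275),.088)
print('rack back',b1,b2,np.linalg.norm(b1-b2))
d=(b2-b1)/np.linalg.norm(b2-b1); print('yaw x axis from back edge',np.degrees(np.arctan2(-d[1],-d[0]))-90)
h1,h2=R((77,300),.078),R((168,277),.078); print('handle',h1,h2,np.linalg.norm(h1-h2),'yaw',np.degrees(np.arctan2(*(h2-h1)[1::-1])))
bx=np.array([R(p,.056) for p in((152,457),(263,480),(248,578),(133,558))]);print('box',bx.mean(0),[np.linalg.norm(bx[i]-bx[(i+1)%4]) for i in range(4)],np.degrees(np.arctan2(*(bx[1]-bx[0])[1::-1])))
# overlay
yaw=np.arctan2(-d[1],-d[0])-np.pi/2
ex=np.array([np.cos(yaw),np.sin(yaw),0]);ey=np.array([-ex[1],ex[0],0]);ez=np.array([0,0,1.])
o=(b1+b2)/2-ex*.059-ez*.088
print('rack o',o, 'grip pred: tray o unknown; handle end in rack frame',(h1-o)@ex,(h1-o)@ey,(h2-o)@ey)
for nm in('top','scene'):
    c=pickle.load(open(nm+'.pkl','rb'));im=cv2.resize(c['img'][:,:,::-1],None,fx=4,fy=4,interpolation=cv2.INTER_CUBIC)
    def poly(P,col):
        q=(proj(c,P)*4+2).astype(int);cv2.polylines(im,[q],True,col,1)
    for z in(0,.088): poly([o+ex*x*.059+ey*y*.083+ez*z for x,y in((1,1),(1,-1),(-1,-1),(-1,1))],(0,255,0))
    ht=h1+ex*.062
    poly([a+ey*s*.007 for a,s in((h1,1),(h1,-1),(ht,-1),(ht,1))],(255,255,0))
    B=bx.mean(0);t=np.arctan2(*(bx[1]-bx[0])[1::-1]);u=np.array([np.cos(t),np.sin(t),0]);v=np.array([-u[1],u[0],0])
    for z in(0,-.056):
        for s in(.026,.0325): poly([B+u*a*s+v*b*s+ez*z for a,b in((1,1),(1,-1),(-1,-1),(-1,1))],(0,255,255))
    q=proj(c,[o,B])*4;x0,y0=(q.min(0)-230).astype(int);x1,y1=(q.max(0)+230).astype(int)
    cr=im[max(y0,0):y1,max(x0,0):x1]; s=min(400/cr.shape[1],600/cr.shape[0]); cv2.imwrite('pics/ov_%s.png'%nm,cv2.resize(cr,None,fx=s,fy=s,interpolation=cv2.INTER_AREA))
a,b=cv2.imread('pics/ov_top.png'),cv2.imread('pics/ov_scene.png');H=max(len(a),len(b))
f=lambda i:cv2.copyMakeBorder(i,0,H-len(i),0,0,0);cv2.imwrite('pics/ov.png',np.hstack([f(a),f(b)]))
E
python3 meas.py
```

```text
rack back [ 0.67307078 -0.3184189   0.088     ] [ 0.5244182 -0.3617531  0.088    ] 0.1548400518264431
yaw x axis from back edge -73.7478979033707
handle [ 0.50756117 -0.17311895  0.078     ] [ 0.52216054 -0.22797309  0.078     ] 0.05676371220180544 yaw -75.09627584442552
box [ 0.37764831 -0.25091613  0.056     ] [np.float64(0.06933590830634653), np.float64(0.059755176398855116), np.float64(0.07104135459684485), np.float64(0.06186862484855736)] -101.00864748741124
rack o [ 5.82232499e-01 -2.83443664e-01 -2.77555756e-17] grip pred: tray o unknown; handle end in rack frame -0.12681393222321363 -0.040811491866799436 -0.0421472250268982
```

View pics/ov.png

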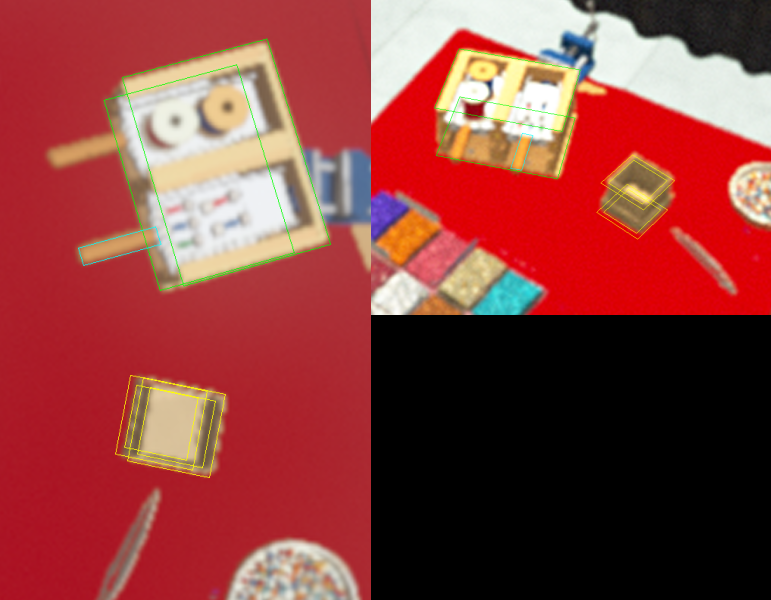

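carry_out --deltas '[[[0,0,-0.16,0],[0,0,-0.16,0],[0,0,-0.16,0],[0,0,-0.16,0],[0,0,-0.16,0],[0,0,-0.16,0],[0,0,-0.16,0],[0,0,-0.16,0]]]'

```text
t: 0.9
tool_pos: [0.1396, -0.4952, 0.5735]
eef_rot: [[0.962, 0.271, 0.015], [0.271, -0.961, -0.053], [0.0, 0.055, -0.999]]
ft_force: [-0.4, 2.3, -0.9]
grip_width: 0.998
gripper_force: 0.0
```

The overlay fits the rack and handle to a few mm. The box rim outline sits about 2–3 mm too far left. After the first move, which was upward, the tool has started to tilt. I'll keep going to see how it behaves at the reach limit.

carry_out --deltas '[[[0,0,-0.16,0],[0,0,-0.16,0],[0,0,-0.16,0],[0,0,-0.16,0],[0,0,-0.16,0],[0,0,-0.16,0],[0,0,-0.16,0],[0,0,-0.16,0]]]'

```text
t: 1.7
tool_pos: [0.1076, -0.3817, 0.6898]
eef_rot: [[0.962, 0.259, 0.08], [0.271, -0.92, -0.283], [-0.0, 0.294, -0.956]]
ft_force: [0.5, -0.7, -0.3]
grip_width: 0.999
gripper_force: 0.0
```

```bash
python3 -c "
from h import *
print(robot.get_obs()['qpos'].round(3))"
```

```text
[-1.296  0.098  0.943  2.117 -0.     1.571]
```

Driving the wrist-pitch joint against its limit tilts the tool outward, and the tilt stays. I can use that to bring the tool horizontal, pointing across the handle, so that a twist tips the tray. First I'll swing round at height to the right yaw.

```bash
cat >> h.py <<'E'
def rows(pts,step=.045,twist=0):
    o=robot.get_obs();R=o['eef_rot'];p=o['tool_pos'].copy();out=[];acc=p.copy()
    for q in pts:
        q=np.array(q,float);n=max(1,int(np.ceil(np.linalg.norm(q-p)/step)))
        for k in range(1,n+1):
            t=p+(q-p)*k/n;d=np.round(R.T@(t-acc)/.3,3);acc=acc+R@d*.3;out.append(d.tolist()+[twist])
        p=q
    print(len(out),out)
E
python3 - <<'E'
from h import *
r,z=.42,.60
rows([(r*np.cos(a),r*np.sin(a),z) for a in np.radians(np.linspace(-70,32,9))],.048)
E
```

```text
19 [[0.035, -0.006, 0.103, 0], [0.034, -0.005, 0.102, 0], [0.035, -0.006, 0.103, 0], [0.153, -0.028, -0.009, 0], [0.152, -0.027, -0.008, 0], [0.143, -0.059, -0.018, 0], [0.143, -0.059, -0.018, 0], [0.125, -0.088, -0.027, 0], [0.126, -0.087, -0.027, 0], [0.102, -0.112, -0.035, 0], [0.102, -0.112, -0.034, 0], [0.074, -0.131, -0.041, 0], [0.074, -0.13, -0.04, 0], [0.042, -0.143, -0.044, 0], [0.042, -0.143, -0.044, 0], [0.008, -0.149, -0.046, 0], [0.007, -0.148, -0.046, 0], [-0.026, -0.147, -0.045, 0], [-0.027, -0.146, -0.045, 0]]
```

carry_out --deltas '[[[0.035,-0.005,0.1,0],[0.035,-0.005,0.1,0],[0.035,-0.005,0.1,0],[0.15,-0.03,-0.01,0],[0.15,-0.03,-0.01,0],[0.14,-0.06,-0.02,0],[0.14,-0.06,-0.02,0],[0.125,-0.09,-0.025,0]]]'

```text
t: 2.5
tool_pos: [0.3263, -0.255, 0.6018]
eef_rot: [[0.963, 0.259, 0.079], [0.271, -0.92, -0.282], [-0.001, 0.293, -0.956]]
ft_force: [1.5, -0.0, -0.3]
grip_width: 0.997
gripper_force: 0.0
```

carry_out --deltas '[[[0.125,-0.09,-0.025,0],[0.1,-0.11,-0.035,0],[0.1,-0.11,-0.035,0],[0.075,-0.13,-0.04,0],[0.075,-0.13,-0.04,0],[0.04,-0.14,-0.045,0],[0.04,-0.14,-0.045,0],[0.01,-0.15,-0.045,0]]]'

```text
t: 3.3
tool_pos: [0.4152, 0.0538, 0.5966]
eef_rot: [[0.946, 0.313, 0.086], [0.324, -0.914, -0.245], [0.002, 0.26, -0.966]]
ft_force: [0.7, -0.3, -0.3]
grip_width: 1.002
gripper_force: 0.0
```

```bash
python3 -c "
from h import *
o=robot.get_obs();print(o['qpos'].round(3),o['tool_pos'],o['eef_rot'].round(3))"
```

```text
[ 0.329  0.198  0.745  2.116 -0.263  3.14 ] [0.41524078 0.05378119 0.59661139] [[ 0.946  0.313  0.086]
 [ 0.324 -0.914 -0.245]
 [ 0.002  0.26  -0.966]]
```

carry_out --deltas '[[[0,-0.05,0,-1],[0,-0.05,0,-1],[0,-0.05,0,-1],[0,0,0,-1],[0,0,0,-1],[0,0,0,-1],[0,0,0,-1],[0,0,0,-1]]]'

```text
t: 4.1
tool_pos: [0.3968, 0.0905, 0.5862]
eef_rot: [[0.526, 0.846, 0.087], [0.835, -0.493, -0.246], [-0.165, 0.202, -0.965]]
ft_force: [-0.1, 0.8, 0.8]
grip_width: 0.999
gripper_force: 0.0
```

carry_out --deltas '[[[0,0,0,-1],[0,0,0,-1],[0,0,0,-1],[0,0,0,-1],[0,0,0,-1],[0,0,0,-1],[0,0,0,-1],[0,0,0,-1]]]'

```text
t: 4.9
tool_pos: [0.3968, 0.0905, 0.5861]
eef_rot: [[-0.141, 0.986, 0.087], [0.956, 0.159, -0.246], [-0.257, 0.048, -0.965]]
ft_force: [-0.7, 0.7, 0.5]
grip_width: 0.998
gripper_force: 0.0
```

```bash
python3 -c "
from h import *
o=robot.get_obs();print(o['qpos'].round(3),o['tool_pos'],o['eef_rot'].round(3))"
```

```text
[ 0.43   0.178  0.684  2.101 -0.263  1.851] [0.39682603 0.09047333 0.58614742] [[-0.141  0.986  0.087]
 [ 0.956  0.159 -0.246]
 [-0.257  0.048 -0.965]]
```

carry_out --deltas '[[[0.13,0,0,0],[0,0,-0.16,0],[0,0,-0.16,0],[0,0,-0.16,0],[0,0,-0.16,0],[0,0,-0.16,0],[0,0,-0.16,0],[0,0,-0.16,0]]]'

```text
t: 5.7
tool_pos: [0.339, 0.1382, 0.6583]
eef_rot: [[-0.153, 0.946, 0.288], [0.972, 0.196, -0.13], [-0.179, 0.26, -0.949]]
ft_force: [-0.2, -0.2, 0.3]
grip_width: 0.998
gripper_force: 0.0
```

```bash
python3 -c "
from h import *
o=robot.get_obs();print(o['qpos'].round(3),o['tool_pos'],o['eef_rot'].round(3))"
```

```text
[ 0.629  0.057  0.765  2.116 -0.278  1.998] [0.33901559 0.13818648 0.65830972] [[-0.153  0.946  0.288]
 [ 0.972  0.196 -0.13 ]
 [-0.179  0.26  -0.949]]
```

carry_out --deltas '[[[-0.06,-0.1,-0.12,0],[-0.06,-0.1,-0.12,0],[0,-0.1,-0.12,0],[0,-0.1,-0.12,0],[0,-0.1,-0.12,0],[0,-0.1,-0.12,0]]]'

```text
t: 6.3
tool_pos: [0.1784, 0.0416, 0.6695]
eef_rot: [[-0.184, 0.912, 0.367], [0.978, 0.208, -0.026], [-0.1, 0.355, -0.93]]
ft_force: [0.7, -0.8, 0.9]
grip_width: 0.998
gripper_force: 0.0
```

```bash
python3 -c "
from h import *
o=robot.get_obs();print(o['qpos'].round(3),o['tool_pos'],o['eef_rot'].round(3))"
```

```text
[ 0.687 -0.308  0.518  2.117 -0.255  2.017] [0.17841977 0.04157742 0.66952977] [[-0.184  0.912  0.367]
 [ 0.978  0.208 -0.026]
 [-0.1    0.355 -0.93 ]]
```

```bash
cat > kin.py <<'E'
import numpy as np
from scipy.optimize import least_squares
from scipy.spatial.transform import Rotation as Ro
def Ry(a):return Ro.from_euler('y',a).as_matrix()
def Rz(a):return Ro.from_euler('z',a).as_matrix()
def Rx(a):return Ro.from_euler('x',a).as_matrix()
LIM=np.array([[-2.78,2.78],[-.83,1.72],[-1.28,1.37],[-1.9,2.12],[-1.57,1.48],[-3.14,3.14]])
def fk(q,P,s5=1,s6=1):
    r0,h,ax,az,bx,bz,w,L=P
    A=Rz(q[0]);p=np.array([r0,0,h])
    B=Ry(q[1]);p=p+B@[ax,0,az]
    C=Ry(q[1]-q[2]);p=p+C@[bx,0,bz]
    D=Ry(q[1]-q[2]+q[3]);p=p+D@[w,0,0]
    E=D@Rz(s5*q[4]);p=p+E@[L,0,0]
    F=E@Rx(s6*q[5])   # forward = x ; tool z = x
    T=F@np.array([[0,0,1],[1,0,0],[0,1,0.]])
    return A@p,A@T
E
python3 - <<'E'
from kin import *
D=[([-1.296,.2606,-.1393,1.1727,0,1.5708],[.1423,-.5047,.23055],None),
([-1.296,.098,.943,2.117,0,1.571],[.1076,-.3817,.6898],[[.962,.259,.08],[.271,-.92,-.283],[0,.294,-.956]]),
([.329,.198,.745,2.116,-.263,3.14],[.41524,.05378,.59661],[[.946,.313,.086],[.324,-.914,-.245],[.002,.26,-.966]]),
([.43,.178,.684,2.101,-.263,1.851],[.39683,.09047,.58615],[[-.141,.986,.087],[.956,.159,-.246],[-.257,.048,-.965]]),
([.629,.057,.765,2.116,-.278,1.998],[.33902,.13819,.65831],[[-.153,.946,.288],[.972,.196,-.13],[-.179,.26,-.949]]),
([.687,-.308,.518,2.117,-.255,2.017],[.17842,.04158,.66953],[[-.184,.912,.367],[.978,.208,-.026],[-.1,.355,-.93]])]
for s5 in(1,-1):
  for s6 in(1,-1):
    f=lambda P:np.concatenate([fk(q,P,s5,s6)[0]-p for q,p,_ in D]+[.002*(P-np.array([0,.2,0,.35,.3,0,.05,.2]))])
    s=least_squares(f,[0,.2,0,.35,.3,0,.05,.2]);e=max(np.abs(s.fun[:-8]));
    print(s5,s6,e,s.x.round(3),[np.abs(fk(q,s.x,s5,s6)[1]-np.array(R)).max().round(2) for q,p,R in D if R])
    q,p,R=D[3];print((np.array(R).T@fk(q,s.x,s5,s6)[1]).round(2).tolist())
E
```

```text
1 1 0.0003376084346698449 [-0.     0.219  0.     0.567  0.386  0.061  0.122  0.32 ] [np.float64(1.22), np.float64(1.26), np.float64(1.13), np.float64(1.17), np.float64(1.19)]
[[-0.0, -1.0, 0.0], [1.0, -0.0, 0.0], [-0.0, 0.0, 1.0]]
1 -1 0.0003376084346698449 [-0.     0.219  0.     0.567  0.386  0.061  0.122  0.32 ] [np.float64(1.22), np.float64(1.26), np.float64(1.63), np.float64(1.83), np.float64(1.87)]
[[-0.53, 0.85, 0.0], [-0.85, -0.53, 0.0], [0.0, 0.0, 1.0]]
-1 1 0.01772637427192436 [-0.015  0.222  0.005  0.57   0.397  0.062  0.756 -0.317] [np.float64(1.22), np.float64(1.26), np.float64(1.12), np.float64(1.13), np.float64(1.14)]
[[0.04, -0.87, 0.48], [0.99, -0.04, -0.14], [0.14, 0.48, 0.86]]
-1 -1 0.01772637427192436 [-0.015  0.222  0.005  0.57   0.397  0.062  0.756 -0.317] [np.float64(1.22), np.float64(1.26), np.float64(1.62), np.float64(1.82), np.float64(1.83)]
[[-0.5, 0.72, 0.48], [-0.86, -0.5, -0.14], [0.14, -0.48, 0.86]]
```

```bash
cat >> kin.py <<'E'
P0=np.array([0,.219,0,.567,.386,.061,.122,.32])
OFF=Rz(-np.pi/2)
def FK(q):
    p,T=fk(q,P0);return p,T@OFF
def err(q,p,R,wr=1.):
    a,b=FK(q);return np.r_[a-p,wr*Ro.from_matrix(R@b.T).as_rotvec()]
def IK(p,R,q0,wr=1.):
    s=least_squares(err,np.clip(q0,LIM[:,0]+1e-6,LIM[:,1]-1e-6),bounds=(LIM[:,0],LIM[:,1]),args=(p,R,wr),x_scale=1.);return s.x,s.fun
def Rhor(yaw,tip=0):
    z=np.array([np.cos(yaw),np.sin(yaw),0]);y=np.array([0,0,1.]);return np.c_[np.cross(y,z),y,z]@Rz(tip)
E
python3 - <<'E'
from kin import *
psi=np.radians(-74.5);ex=np.array([np.cos(psi),np.sin(psi),0]);ey=np.array([-ex[1],ex[0],0])
g=np.array([.5155,-.2020,.072]);B=np.array([.376,-.253,.056])
def show(n,p,R):
    best=None
    for q0 in ([0,0,0,0,0,1.5],[-.5,-.3,-1,.5,.8,1.5],[-.8,.5,0,0,1,1.5],[-.8,-.5,-1,1,1.2,2.5],[.5,0,-1,.5,-1,0],[-1.2,-.5,-1,-1,1.2,2.5]):
        q,f=IK(p,R,np.array(q0,float))
        if best is None or np.abs(f).max()<np.abs(best[1]).max(): best=(q,f)
    print(n,best[0].round(2),np.abs(best[1]).max().round(4))
for hf in(0,np.pi):
  R=Rhor(psi+np.pi/2,hf);show('grip',g+.019*ey,R);show('pull',g+.019*ey-.12*ex,R);show('lift',g+.019*ey-.12*ex+[0,0,.12],R)
  for t in(0,30,50,65,75):
    a=np.radians(t);lip=B+np.array([0,0,.03]);gr=lip-.145*(ex*np.cos(a)+np.array([0,0,-1])*np.sin(a));show('tip%d'%t,gr+.019*ey,Rhor(psi+np.pi/2,hf+a))
E
```

```text
grip [-1.06  1.05 -1.19 -1.9   1.35  1.24] 0.0698
pull [-1.15  1.23 -1.28 -1.9   1.48  0.96] 0.1385
lift [-0.76  0.72 -1.28 -1.9   1.07  1.49] 0.0905
tip0 [-1.39  1.22 -1.08  0.85  1.48 -1.57] 0.0113
tip30 [-1.39  1.   -1.08  1.06  1.48 -1.05] 0.0129
tip50 [-1.39  0.87 -1.01  1.26  1.48 -0.7 ] 0.0155
tip65 [-1.39  0.81 -0.93  1.4   1.48 -0.44] 0.0179
tip75 [-1.39  0.8  -0.87  1.48  1.48 -0.26] 0.0197
grip [-1.06  1.05 -1.19 -1.9   1.35 -1.9 ] 0.0698
pull [-1.15  1.23 -1.28 -1.9   1.48 -2.18] 0.1385
lift [-0.76  0.72 -1.28 -1.9   1.07 -1.66] 0.0905
tip0 [-1.39  1.22 -1.08  0.85  1.48  1.57] 0.0113
tip30 [-1.39  1.   -1.08  1.06  1.48  2.09] 0.0129
tip50 [-1.39  0.87 -1.01  1.26  1.48  2.44] 0.0155
tip65 [-1.39  0.81 -0.93  1.4   1.48  2.71] 0.0179
tip75 [-1.39  0.8  -0.87  1.48  1.48  2.88] 0.0197
```

```bash
cat > plan.py <<'E'
from kin import *
psi=np.radians(-74.5);ex=np.array([np.cos(psi),np.sin(psi),0]);ey=np.array([-ex[1],ex[0],0]);ez=np.array([0,0,1.])
g=np.array([.5155,-.2020,.072]);B=np.array([.376,-.253,.056])
def Rt(al,half=0):
    u=-np.cos(al)*ez+np.sin(al)*ex; y=ey*(1-2*half); return np.c_[np.cross(y,u),y,u]
E
python3 - <<'E'
from plan import *
def best(p,R):
    b=None
    for q0 in ([-.4,.3,-.2,1,0,0],[-.4,.3,-.2,1.2,.3,2],[-.4,.3,-.2,1.2,-.3,-2],[-.8,.2,-.2,1.5,0,1]):
        q,f=IK(p,R,np.array(q0,float))
        if b is None or np.abs(f).max()<np.abs(b[1]).max()-1e-6:b=(q,f)
    return b
for al in (33,40):
  for half in(0,1):
    R=Rt(np.radians(al),half);u=R[:,2]
    for n,p in(('grip',g+.019*u),('pull',g+.019*u-.13*ex)):
        q,f=best(p,R);print(al,half,n,q.round(2),np.abs(f).max().round(4))
    for sg in(1,-1):
      for t in(60,120,165):
        Q=Ro.from_rotvec(u*np.radians(t*sg)).as_matrix();x=Q@ex;gr=B+.03*ez-.145*x
        q,f=best(gr+.019*u,Q@R);print('  tip',sg*t,q.round(2),np.abs(f).max().round(4),'pitch',np.degrees(np.arcsin(-x[2])).round(),'grip',gr.round(3),'y',(Q@ey).round(2))
E
```

```text
33 0 grip [-0.09  0.36 -0.69  0.29 -0.53  1.14] 0.0
33 0 pull [ 0.18  0.35 -0.71  0.46 -0.57  1.47] 0.0
  tip 60 [ 0.06  0.21 -0.74  0.48 -0.56  2.37] 0.0 pitch 13.0 grip [ 0.452 -0.134  0.119] y [ 0.68 -0.57  0.47]
  tip 120 [-0.17  0.16 -0.61  0.54 -0.52 -3.13] 0.0 pitch 43.0 grip [ 0.48  -0.233  0.185] y [-0.29 -0.83  0.47]
  tip 165 [-0.36  0.04 -0.66  0.5  -0.46 -2.54] 0.0 pitch 64.0 grip [ 0.421 -0.298  0.216] y [-0.87 -0.47  0.14]
  tip -60 [-0.16 -0.15 -1.14  0.31 -0.52  0.03] 0.0 pitch 13.0 grip [ 0.249 -0.191  0.119] y [ 0.29  0.83 -0.47]
  tip -120 [-0.51 -0.18 -0.96  0.36 -0.4  -1.39] 0.0 pitch 43.0 grip [ 0.277 -0.289  0.185] y [-0.68  0.57 -0.47]
  tip -165 [-0.46 -0.05 -0.76  0.45 -0.42 -2.13] 0.0 pitch 64.0 grip [ 0.361 -0.315  0.216] y [-0.99 -0.05 -0.14]
33 1 grip [-0.09  0.36 -0.69  0.29 -0.53 -2.  ] 0.0
33 1 pull [ 0.18  0.35 -0.71  0.46 -0.57 -1.67] 0.0
  tip 60 [ 0.06  0.21 -0.74  0.48 -0.56 -0.78] 0.0 pitch 13.0 grip [ 0.452 -0.134  0.119] y [ 0.68 -0.57  0.47]
  tip 120 [-0.17  0.16 -0.61  0.54 -0.52  0.01] 0.0 pitch 43.0 grip [ 0.48  -0.233  0.185] y [-0.29 -
[... 1331 characters left out ...]
0.44 -0.7  -1.6 ] 0.0
  tip 60 [ 0.15  0.23 -0.79  0.45 -0.69 -0.68] 0.0 pitch 14.0 grip [ 0.441 -0.129  0.122] y [ 0.66 -0.51  0.56]
  tip 120 [-0.06  0.13 -0.69  0.49 -0.65  0.1 ] 0.0 pitch 48.0 grip [ 0.464 -0.211  0.193] y [-0.3  -0.77  0.56]
  tip 165 [-0.22 -0.01 -0.75  0.45 -0.6   0.7 ] 0.0 pitch 75.0 grip [ 0.41  -0.267  0.226] y [-0.88 -0.45  0.17]
  tip -60 [ 0.03 -0.1  -1.18  0.3  -0.67 -2.93] 0.0 pitch 14.0 grip [ 0.256 -0.18   0.122] y [ 0.3   0.77 -0.56]
  tip -120 [-0.32 -0.22 -1.03  0.32 -0.56  1.9 ] 0.0 pitch 48.0 grip [ 0.279 -0.262  0.193] y [-0.66  0.51 -0.56]
  tip -165 [-0.31 -0.11 -0.84  0.4  -0.57  1.13] 0.0 pitch 75.0 grip [ 0.354 -0.282  0.226] y [-0.98 -0.07 -0.17]
```

```bash
python3 - <<'E'
from h import *
from kin import *
r,z=.42,.48
pts=[(.33,.04,.53)]+[(r*np.cos(a),r*np.sin(a),z) for a in np.radians(np.linspace(-5,-125,9))]
o=robot.get_obs();q=o['qpos'];R=o['eef_rot'];print(FK(q)[0]-o['tool_pos'])
for p in pts:
    q,f=IK(np.array(p),R,q);print(q.round(2),np.abs(f).max().round(4))
rows(pts,.049)
E
```

```text
[-9.64913274e-05  5.15952950e-05  2.36658980e-04]
[ 0.22 -0.31  0.02  1.54 -0.11  1.57] 0.0
[-0.09 -0.21 -0.06  1.34  0.01  1.27] 0.0
[-0.45 -0.19 -0.04  1.36  0.14  0.94] 0.0
[-0.8  -0.15 -0.01  1.42  0.25  0.6 ] 0.0
[-1.12 -0.09  0.05  1.51  0.32  0.28] 0.0
[-1.41 -0.01  0.12  1.62  0.37 -0.03] 0.0
[-1.68  0.06  0.2   1.73  0.38 -0.32] 0.0
[-1.93  0.14  0.29  1.83  0.36 -0.58] 0.0
[-2.17  0.21  0.38  1.93  0.32 -0.83] 0.0
[-2.39  0.28  0.46  2.02  0.27 -1.06] 0.0
32 [[-0.01, 0.059, 0.124, 0], [-0.011, 0.059, 0.123, 0], [-0.01, 0.059, 0.124, 0], [-0.01, 0.059, 0.124, 0], [-0.011, 0.059, 0.123, 0], [-0.096, 0.052, 0.09, 0], [-0.095, 0.052, 0.09, 0], [-0.096, 0.052, 0.09, 0], [-0.112, -0.049, -0.007, 0], [-0.111, -0.048, -0.006, 0], [-0.111, -0.049, -0.007, 0], [-0.096, -0.074, -0.018, 0], [-0.095, -0.074, -0.018, 0], [-0.095, -0.073, -0.018, 0], [-0.073, -0.094, -0.028, 0], [-0.073, -0.094, -0.028, 0], [-0.072, -0.093, -0.028, 0], [-0.046, -0.108, -0.036, 0], [-0.045, -0.107, -0.036, 0], [-0.045, -0.107, -0.036, 0], [-0.014, -0.114, -0.041, 0], [-0.015, -0.113, -0.042, 0], [-0.014, -0.114, -0.042, 0], [0.017, -0.112, -0.045, 0], [0.017, -0.112, -0.044, 0], [0.018, -0.112, -0.045, 0], [0.047, -0.103, -0.044, 0], [0.048, -0.103, -0.044, 0], [0.048, -0.103, -0.045, 0], [0.074, -0.087, -0.041, 0], [0.075, -0.086, -0.041, 0], [0.075, -0.087, -0.041, 0]]
```

carry_out --deltas '[[[-0.01,0.06,0.124,0],[-0.01,0.06,0.124,0],[-0.01,0.06,0.124,0],[-0.01,0.06,0.124,0],[-0.01,0.06,0.124,0],[-0.095,0.05,0.09,0],[-0.095,0.05,0.09,0],[-0.095,0.05,0.09,0]]]'

```text
t: 7.1
tool_pos: [0.4188, -0.0366, 0.4791]
eef_rot: [[-0.181, 0.912, 0.367], [0.978, 0.206, -0.028], [-0.101, 0.354, -0.93]]
ft_force: [0.2, 0.2, 0.7]
grip_width: 1.002
gripper_force: 0.0
```

carry_out --deltas '[[[-0.11,-0.05,-0.007,0],[-0.11,-0.05,-0.007,0],[-0.11,-0.05,-0.007,0],[-0.095,-0.075,-0.018,0],[-0.095,-0.075,-0.018,0],[-0.095,-0.075,-0.018,0],[-0.073,-0.094,-0.028,0],[-0.073,-0.094,-0.028,0]]]'

```text
t: 7.9
tool_pos: [0.29, -0.2931, 0.4799]
eef_rot: [[-0.181, 0.913, 0.366], [0.978, 0.206, -0.03], [-0.102, 0.353, -0.93]]
ft_force: [-0.5, -0.4, 0.2]
grip_width: 1.0
gripper_force: 0.0
```

carry_out --deltas '[[[-0.073,-0.094,-0.028,0],[-0.045,-0.107,-0.036,0],[-0.045,-0.107,-0.036,0],[-0.045,-0.107,-0.036,0],[-0.015,-0.114,-0.042,0],[-0.015,-0.114,-0.042,0],[-0.015,-0.114,-0.042,0],[0.017,-0.112,-0.045,0]]]'

```text
t: 8.7
tool_pos: [0.031, -0.4133, 0.4804]
eef_rot: [[-0.182, 0.913, 0.365], [0.978, 0.206, -0.029], [-0.102, 0.352, -0.931]]
ft_force: [-0.1, -0.5, -0.2]
grip_width: 0.995
gripper_force: 0.0
```

carry_out --deltas '[[[0.017,-0.112,-0.045,0],[0.017,-0.112,-0.045,0],[0.047,-0.103,-0.044,0]]]'

```text
t: 9.0
tool_pos: [-0.0777, -0.4082, 0.4808]
eef_rot: [[-0.182, 0.913, 0.365], [0.978, 0.206, -0.029], [-0.102, 0.351, -0.931]]
ft_force: [0.6, -0.2, -0.8]
grip_width: 1.004
gripper_force: 0.0
```

```bash
python3 -c "
from h import *
o=robot.get_obs();print(o['qpos'].round(3),o['tool_pos'],o['eef_rot'].round(3).tolist())
r,z=.42,.62
"
```

```text
[-2.025  0.158  0.316  1.871  0.347 -0.681] [-0.07772512 -0.40823977  0.48078998] [[-0.182, 0.913, 0.365], [0.978, 0.206, -0.029], [-0.102, 0.351, -0.931]]
```

carry_out --deltas '[[[-0.016,0.055,-0.15,0],[-0.016,0.055,-0.15,0],[-0.016,0.055,-0.15,0],[-0.016,0.055,-0.15,0],[-0.016,0.055,-0.15,0],[-0.016,0.055,-0.15,0],[-0.016,0.055,-0.15,0],[-0.016,0.055,-0.15,0]]]'

```text
t: 9.8
tool_pos: [-0.0048, -0.3803, 0.6541]
eef_rot: [[-0.121, 0.945, 0.305], [0.955, 0.195, -0.223], [-0.27, 0.264, -0.926]]
ft_force: [0.6, -1.4, -0.6]
grip_width: 1.001
gripper_force: 0.0
```

```bash
python3 -c "
from h import *
o=robot.get_obs();print(o['qpos'].round(3),o['tool_pos'],o['eef_rot'].round(3).tolist())
"
```

```text
[-1.891  0.081  0.751  2.117  0.367 -0.462] [-0.00476127 -0.38027381  0.65408813] [[-0.121, 0.945, 0.305], [0.955, 0.195, -0.223], [-0.27, 0.264, -0.926]]
```

carry_out --deltas '[[[-0.028,-0.041,-0.15,0],[-0.028,-0.041,-0.15,0],[-0.028,-0.041,-0.15,0],[-0.028,-0.041,-0.15,0],[-0.028,-0.041,-0.15,0],[-0.028,-0.041,-0.15,0],[-0.028,-0.041,-0.15,0],[-0.028,-0.041,-0.15,0]]]'

```text
t: 10.6
tool_pos: [-0.1012, -0.3734, 0.7166]
eef_rot: [[-0.063, 0.979, 0.195], [0.878, 0.148, -0.456], [-0.475, 0.143, -0.868]]
ft_force: [0.8, -0.8, -0.7]
grip_width: 0.998
gripper_force: 0.0
```

```bash
python3 -c "
from h import *
o=robot.get_obs();print(o['qpos'].round(3),o['tool_pos'],o['eef_rot'].round(3).tolist())
"
```

```text
[-2.195  0.055  0.887  2.117  0.439 -0.673] [-0.10118398 -0.37340676  0.71659797] [[-0.063, 0.979, 0.195], [0.878, 0.148, -0.456], [-0.475, 0.143, -0.868]]
```

carry_out --deltas '[[[-0.03,-0.075,-0.14,0],[-0.03,-0.075,-0.14,0],[-0.03,-0.075,-0.14,0]]]'

```text
t: 10.9
tool_pos: [-0.1566, -0.3681, 0.7337]
eef_rot: [[-0.05, 0.989, 0.137], [0.84, 0.116, -0.529], [-0.54, 0.088, -0.837]]
ft_force: [-0.2, -0.8, 0.5]
grip_width: 1.0
gripper_force: 0.0
```

```bash
python3 -c "
from h import *
from plan import *
o=robot.get_obs();print(o['qpos'].round(3),o['tool_pos'],o['eef_rot'].round(3).tolist())
z=o['eef_rot'][:,2];print('ey comp',np.degrees(np.arcsin(z@ey)),'tilt',np.degrees(np.arctan2(z@ex,-z[2])))
c=cam('top')
c=__import__('pickle').load(open('top.pkl','rb'))
f=512/800
for n,px,zz in(('lidtop far',(328,229),.22),('lidtop near',(309,352),.22),('edge far',(338,215),.034),('edge near',(316,374),.034)):print(n,ray(c,(px[0]*f,px[1]*f),zz).round(3))
"
```

```text
[-2.361  0.07   0.934  2.117  0.492 -0.801] [-0.15659074 -0.36810591  0.73371068] [[-0.05, 0.989, 0.137], [0.84, 0.116, -0.529], [-0.54, 0.088, -0.837]]
ey comp -0.5520513824920222 tilt 33.142489301899275
lidtop far [0.615 0.045 0.22 ]
lidtop near [0.46  0.064 0.22 ]
edge far [0.68  0.052 0.034]
edge near [0.43  0.08  0.034]
```

```bash
cat >> h.py <<'E'
def rows2(pts,tw=0.,step=.047,dec=3,maxtw=5.):
    "pts: world TCP waypoints; tw: total twist deg spread evenly"
    from scipy.spatial.transform import Rotation as Ro
    o=robot.get_obs();R=o['eef_rot'];p=o['tool_pos'].copy();T=[]
    for q in pts:
        q=np.array(q,float);n=max(1,int(np.ceil(np.linalg.norm(q-p)/step)))
        T+=[p+(q-p)*k/n for k in range(1,n+1)];p=q
    N=max(len(T),int(np.ceil(abs(tw)/maxtw)));T+=[T[-1]]*(N-len(T));acc=o['tool_pos'].copy();w=round(tw/N/5,3);out=[]
    for t in T:
        d=np.round(R.T@(t-acc)/.3,dec);acc=acc+R@d*.3;R=R@Ro.from_euler('z',w*5,degrees=True).as_matrix();out.append(d.tolist()+[w])
    for i in range(0,N,8):print(out[i:i+8])
E
python3 - <<'E'
from h import *
from plan import *
o=robot.get_obs();R=o['eef_rot'];u=R[:,2]
y=ey-u*(ey@u);y/=np.linalg.norm(y);tw=np.degrees(np.arctan2(np.cross(R[:,1],y)@u,R[:,1]@y));print('twist',tw)
gr=g+.004*ex;pre=gr+.019*u-.15*u;print('pre',pre)
r,z=.42,.52
pts=[(r*np.cos(a),r*np.sin(a),z) for a in np.radians(np.linspace(-108,-28,7))]+[pre]
q=o['qpos'];Rf=R@Ro.from_euler('z',tw,degrees=True).as_matrix()
for p in pts+[gr+.019*u]:
    q,f=IK(np.array(p),Rf,q);print(q.round(2),np.abs(f).max().round(4))
rows2(pts,tw)
E
```

```text
twist -10.17660381510472
pre [ 0.49904329 -0.1364189   0.18169296]
[-2.21 -0.23 -0.05  1.36  0.44 -0.82] 0.0
[-1.87 -0.3  -0.11  1.25  0.29 -0.49] 0.0
[-1.49 -0.33 -0.14  1.2   0.09 -0.16] 0.0
[-1.09 -0.33 -0.13  1.2  -0.13  0.18] 0.0
[-0.71 -0.29 -0.1   1.27 -0.32  0.51] 0.0
[-0.38 -0.21 -0.03  1.39 -0.46  0.84] 0.0
[-0.08 -0.12  0.05  1.53 -0.54  1.16] 0.0
[ 0.07  0.2  -0.51  0.75 -0.57  1.34] 0.0
[-0.1   0.37 -0.67  0.31 -0.54  1.15] 0.0
[[0.058, 0.004, 0.133, np.float64(-0.066)], [0.059, 0.005, 0.133, np.float64(-0.066)], [0.058, 0.004, 0.133, np.float64(-0.066)], [0.058, 0.005, 0.133, np.float64(-0.066)], [0.058, 0.006, 0.133, np.float64(-0.066)], [-0.026, 0.102, 0.026, np.float64(-0.066)], [-0.026, 0.102, 0.025, np.float64(-0.066)], [-0.028, 0.102, 0.026, np.float64(-0.066)]]
[[-0.007, 0.107, 0.012, np.float64(-0.066)], [-0.008, 0.107, 0.013, np.float64(-0.066)], [-0.008, 0.108, 0.012, np.float64(-0.066)], [0.012, 0.107, -0.001, np.float64(-0.066)], [0.012, 0.108, -0.001, np.float64(-0.066)], [0.01, 0.108, -0.001, np.float64(-0.066)], [0.031, 0.103, -0.015, np.float64(-0.066)], [0.03, 0.103, -0.015, np.float64(-0.066)]]
[[0.03, 0.103, -0.015, np.float64(-0.066)], [0.048, 0.093, -0.027, np.float64(-0.066)], [0.047, 0.093, -0.028, np.float64(-0.066)], [0.047, 0.094, -0.028, np.float64(-0.066)], [0.064, 0.079, -0.039, np.float64(-0.066)], [0.062, 0.079, -0.039, np.float64(-0.066)], [0.063, 0.08, -0.039, np.float64(-0.066)], [0.088, 0.056, 0.112, np.float64(-0.066)]]
[[0.088, 0.056, 0.112, np.float64(-0.066)], [0.087, 0.057, 0.112, np.float64(-0.066)], [0.087, 0.057, 0.111, np.float64(-0.066)], [0.087, 0.058, 0.112, np.float64(-0.066)], [0.086, 0.058, 0.112, np.float64(-0.066)], [0.087, 0.059, 0.112, np.float64(-0.066)], [0.085, 0.059, 0.111, np.float64(-0.066)]]
```

carry_out --deltas '[[[0.058,0.005,0.133,-0.066],[0.058,0.005,0.133,-0.066],[0.058,0.005,0.133,-0.066],[0.058,0.005,0.133,-0.066],[0.058,0.005,0.133,-0.066],[-0.026,0.102,0.026,-0.066],[-0.026,0.102,0.026,-0.066],[-0.028,0.102,0.026,-0.066]]]' --jaw 50

```text
t: 11.75
tool_pos: [-0.0324, -0.4171, 0.5329]
eef_rot: [[-0.093, 0.986, 0.138], [0.836, 0.152, -0.527], [-0.541, 0.067, -0.838]]
ft_force: [0.7, 0.2, 1.1]
grip_width: 0.587
gripper_force: 0.0
```

carry_out --deltas '[[[-0.008,0.107,0.012,-0.066],[-0.008,0.107,0.012,-0.066],[-0.008,0.107,0.012,-0.066],[0.012,0.107,-0.001,-0.066],[0.012,0.107,-0.001,-0.066],[0.01,0.107,-0.001,-0.066],[0.03,0.103,-0.015,-0.066],[0.03,0.103,-0.015,-0.066]]]'

```text
t: 12.55
tool_pos: [0.2141, -0.3564, 0.5357]
eef_rot: [[-0.14, 0.98, 0.139], [0.827, 0.193, -0.529], [-0.545, 0.041, -0.837]]
ft_force: [0.2, 0.2, -0.4]
grip_width: 0.586
gripper_force: 0.0
```

carry_out --deltas '[[[0.03,0.103,-0.015,-0.066],[0.048,0.093,-0.028,-0.066],[0.048,0.093,-0.028,-0.066],[0.048,0.093,-0.028,-0.066],[0.063,0.08,-0.039,-0.066],[0.063,0.08,-0.039,-0.066],[0.063,0.08,-0.039,-0.066],[0.088,0.056,0.112,-0.066]]]'

```text
t: 13.35
tool_pos: [0.3887, -0.1864, 0.4987]
eef_rot: [[-0.182, 0.972, 0.148], [0.816, 0.234, -0.529], [-0.549, 0.025, -0.836]]
ft_force: [2.2, 0.0, 0.1]
grip_width: 0.587
gripper_force: 0.0
```

carry_out --deltas '[[[0.088,0.056,0.112,-0.066],[0.087,0.057,0.112,-0.066],[0.087,0.057,0.112,-0.066],[0.087,0.058,0.112,-0.066],[0.087,0.058,0.112,-0.066]]]'

```text
t: 13.85
tool_pos: [0.4664, -0.1494, 0.2817]
eef_rot: [[-0.212, 0.967, 0.139], [0.81, 0.254, -0.528], [-0.546, 0.001, -0.838]]
ft_force: [-0.3, 0.3, -0.7]
grip_width: 0.584
gripper_force: 0.0
```

```bash
python3 - <<'E'
from h import *
from plan import *
import pickle
o=robot.get_obs();print(o['qpos'].round(3),o['tool_pos'].round(4))
R=o['eef_rot'];z=R[:,2];print('ey comp',np.degrees(np.arcsin(z@ey)),'tilt',np.degrees(np.arctan2(z@ex,-z[2])),'y.ex',R[:,1]@ex,'y.z',R[2,1])
c=cam('wrist');pickle.dump(c,open('w1.pkl','wb'));cv2.imwrite('pics/w1.png',cv2.resize(c['img'][:,:,::-1],(800,600),interpolation=cv2.INTER_CUBIC))
print(c['o'],c['R'].round(2).tolist())
gr=g
print('pred grip px(800)',proj(c,[g+.006*ez,g-.03*ex+.006*ez,g+.031*ex+.006*ez])*800/512)
E
```

```text
[ 0.047  0.057 -0.396  0.982 -0.563  1.322] [ 0.4664 -0.1494  0.2817]
ey comp -0.3999913108521755 tilt 33.10426373149248 y.ex 0.013672156772015751 y.z 0.0005809139275737287
[ 0.43226993 -0.01742702  0.36472235] [[0.97, 0.17, 0.19], [0.25, -0.64, -0.73], [0.0, 0.75, -0.66]]
pred grip px(800) [[462.93080018 172.95332142]
 [465.73276501 131.09895887]
 [460.32698472 211.14364276]]
```

View pics/w1.png

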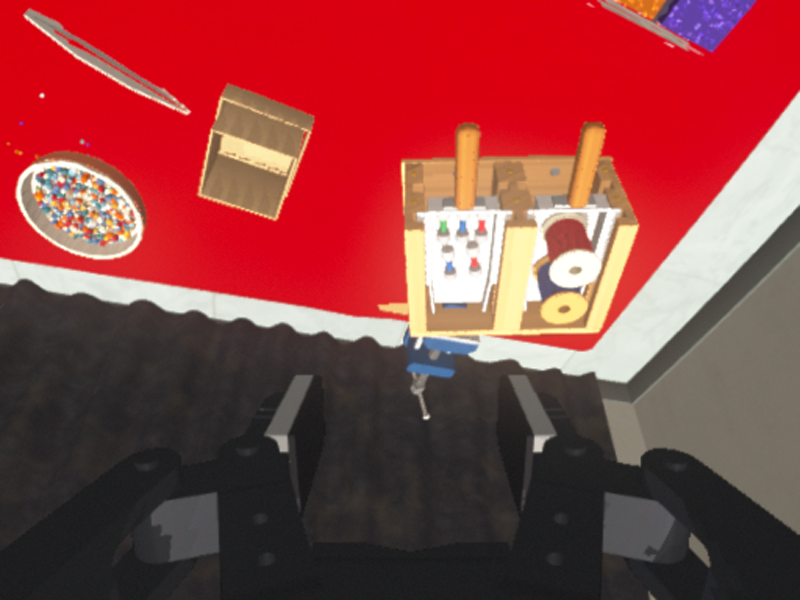

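The wrist view shows:
- Handle: top-face end middle about (468,127), root about (465,207).
- Box rim corners: about (228,86), (313,119), (277,219) and (200,195).

Both are close to the predictions, so I'll refine them.

```bash
python3 - <<'E'
from h import *
from plan import *
import pickle
c=pickle.load(open('w1.pkl','rb'))
r=lambda p,z:ray(c,(p[0]*.64,p[1]*.64),z)
a,b=r((468,127),.078),r((465,207),.078);print('handle',a,b,np.linalg.norm(b-a),'yaw',np.degrees(np.arctan2(*(b-a)[1::-1])))
gg=a+.03*ex;print('grip',gg,'vs',g,'diff ey',(gg-g)@ey,'ex',(gg-g)@ex, 'base ey diff',(b-g)@ey)
bx=np.array([r(p,.056) for p in((228,86),(313,119),(277,219),(200,195))]);print('box',bx.mean(0),[np.linalg.norm(bx[i]-bx[(i+1)%4]).round(4) for i in range(4)],bx.round(3).tolist())
rk=np.array([r(p,.088) for p in((404,160),(634,222),(603,331),(412,333),(612,158))]);print('rack',rk.round(3).tolist(), [np.linalg.norm(rk[i]-rk[(i+1)%5]).round(3) for i in range(5)])
d=rk[2]-rk[3];print('back yaw',np.degrees(np.arctan2(d[1],d[0]))-90); m=(rk[2]+rk[3])/2; print('bay mid ey offset of handle',(gg-m)@ey,'(expect -.0385)')
E
```

```text
handle [ 0.50789583 -0.17013539  0.078     ] [ 0.52569984 -0.22768332  0.078     ] 0.06023908431677739 yaw -72.80912812019139
grip [ 0.51591298 -0.1990443   0.078     ] vs [ 0.5155 -0.202   0.072 ] diff ey 0.0011878341445896855 ex -0.0027378370399088413 base ey diff 0.0029653086897848324
box [ 0.38154287 -0.24049081  0.056     ] [np.float64(0.0545), np.float64(0.0898), np.float64(0.057), np.float64(0.0914)] [[0.363, -0.191, 0.056], [0.417, -0.201, 0.056], [0.401, -0.289, 0.056], [0.345, -0.28, 0.056]]
rack [[0.475, -0.196, 0.088], [0.638, -0.202, 0.088], [0.678, -0.314, 0.088], [0.523, -0.357, 0.088], [0.597, -0.161, 0.088]] [np.float64(0.162), np.float64(0.119), np.float64(0.161), np.float64(0.209), np.float64(0.126)]
back yaw -74.52869223023382
bay mid ey offset of handle -0.044999262772603965 (expect -.0385)
```

```bash
sed -i 's/radians(-74.5)/radians(-74.3)/; s/\[.5155,-.2020,.072\]/[.516,-.201,.072]/; s/\[.376,-.253,.056\]/[.377,-.253,.056]/' plan.py
python3 - <<'E'
from h import *
from plan import *
o=robot.get_obs();u=o['eef_rot'][:,2];T=g+.004*ex+.019*u
print(T);rows2([T-.10*u,T-.02*u,T],step=.04)
E
```

```text
[ 0.5195703  -0.21482803  0.056023  ]
[[0.043, 0.031, 0.105, 0.0], [0.043, 0.032, 0.104, 0.0], [0.043, 0.031, 0.105, 0.0], [0.043, 0.032, 0.104, 0.0], [-0.0, -0.0, 0.134, 0.0], [-0.0, -0.0, 0.133, 0.0], [-0.0, -0.0, 0.067, 0.0]]
```

carry_out --deltas '[[[0.043,0.031,0.105,0],[0.043,0.032,0.104,0],[0.043,0.031,0.105,0],[0.043,0.032,0.104,0],[0,0,0.134,0],[0,0,0.133,0]]]'

```text
t: 14.5
tool_pos: [0.5213, -0.2073, 0.0825]
eef_rot: [[-0.213, 0.967, 0.14], [0.81, 0.255, -0.528], [-0.547, 0.001, -0.837]]
ft_force: [0.7, 0.4, -0.6]
grip_width: 0.585
gripper_force: 0.0
```

```bash
python3 - <<'E'
from h import *
from plan import *
o=robot.get_obs();u=o['eef_rot'][:,2];T=g+.004*ex+.019*u
c=cam('wrist');im=c['img'][:,:,::-1];cv2.imwrite('pics/w2.png',im)
d=T-o['tool_pos'];print(o['t'],o['ft_force'].round(1),'left along u',d@u,'ey',d@ey);rows2([T])
E
```

```text
14.5 [ 0.7  0.4 -0.6] left along u 0.025916871417177616 ey -0.003586321561379901
[[0.023, 0.0, 0.071, 0.0]]
```

View pics/w2.png

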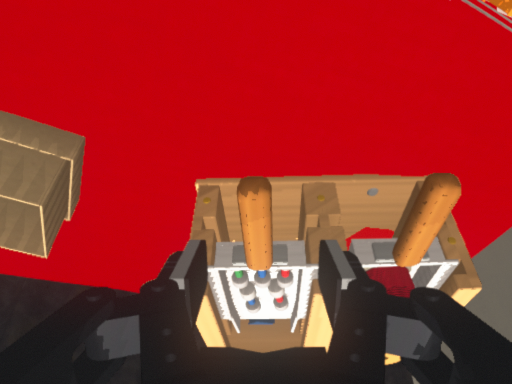

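Handle is centred between the fingers (about x=257 against the finger middle 262). I'll finish the approach and close.

carry_out --deltas '[[[0,0,0.06,0],[0,0,0,0],[0,0,0,0]]]'

```text
t: 14.85
tool_pos: [0.5231, -0.2169, 0.0684]
eef_rot: [[-0.212, 0.967, 0.138], [0.81, 0.253, -0.529], [-0.546, -0.0, -0.838]]
ft_force: [-0.2, -0.7, 0.1]
grip_width: 0.589
gripper_force: 0.0
```

```bash
python3 - <<'E'
from h import *
from plan import *
o=robot.get_obs();R=o['eef_rot'];u=R[:,2];T=g+.004*ex+.019*u
d=T-o['tool_pos'];print(o['t'],o['tool_pos'],o['ft_force'].round(1),'left tool',(R.T@d).round(4),'ex',d@ex,'ey',d@ey,'z',d[2])
E
```

```text
14.85 [ 0.52309035 -0.21692181  0.06837725] [-0.2 -0.7  0.1] left tool [ 0.0091 -0.0028  0.0088] ex -0.0028705656727186753 ey -0.002712604792051873 z -0.012292747802872601
```

carry_out --deltas '[[[0.03,-0.008,0.029,0],[0,0,0,0]]]'

```text
t: 15.05
tool_pos: [0.5197, -0.2143, 0.0558]
eef_rot: [[-0.213, 0.967, 0.138], [0.81, 0.254, -0.528], [-0.546, -0.001, -0.838]]
ft_force: [0.2, -0.3, 0.1]
grip_width: 0.582
gripper_force: 0.0
```

carry_out --deltas '[[[0,0,0,0],[0,0,0,0],[0,0,0,0],[0,0,0,0],[0,0,0,0],[0,0,0,0]]]' --jaw 0 --grip_force 70

```text
t: 15.65
tool_pos: [0.5213, -0.2153, 0.0563]
eef_rot: [[-0.211, 0.967, 0.14], [0.81, 0.253, -0.529], [-0.547, 0.001, -0.837]]
ft_force: [-0.8, 3.4, 5.8]
grip_width: 0.152
gripper_force: 68.5
```

```bash
python3 - <<'E'
from h import *
from plan import *
o=robot.get_obs();R=o['eef_rot'];u=R[:,2];T=g+.004*ex+.019*u
d=T-o['tool_pos'];print(o['t'],o['tool_pos'],o['ft_force'].round(1),'ex',d@ex,'ey',d@ey,'z',d[2],o['gripper_force'])
c=cam('wrist');cv2.imwrite('pics/w3.png',c['img'][:,:,::-1])
rows2([o['tool_pos']-.116*ex],step=.02)
E
```

```text
15.65 [ 0.52128314 -0.21533354  0.05633644] [-0.8  3.4  5.8] ex -0.0008348510969917687 ey -0.0013742244956302118 z -0.0002407221533192866 68.49587559700012
[[0.054, -0.001, -0.035, 0.0], [0.054, -0.001, -0.036, 0.0], [0.054, -0.002, -0.035, 0.0], [0.054, -0.001, -0.035, 0.0], [0.054, -0.001, -0.035, 0.0], [0.054, -0.001, -0.036, 0.0]]
```

View pics/w3.png

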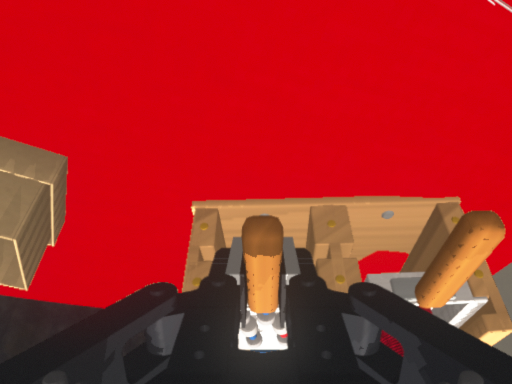

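Gripped: 13 mm opening at 68 N. I'll lift slightly within the play and draw straight out along the rack axis.

carry_out --deltas '[[[-0.004,0,-0.006,0],[0.014,0,-0.009,0],[0.027,0,-0.018,0],[0.04,-0.001,-0.026,0],[0.04,-0.001,-0.026,0]]]'

```text
t: 16.2
tool_pos: [0.5082, -0.1726, 0.0572]
eef_rot: [[-0.212, 0.968, 0.137], [0.811, 0.253, -0.528], [-0.546, -0.001, -0.838]]
ft_force: [1.4, -0.3, -1.6]
grip_width: 0.151
gripper_force: 68.3
```

```bash
python3 - <<'E'
from h import *
from plan import *
o=robot.get_obs();p0=np.array([.5213,-.2153,.0563]);d=o['tool_pos']-p0
print(o['t'],o['tool_pos'],o['ft_force'].round(1),o['ft_torque'].round(2),'ex',d@ex,'ey',d@ey,'z',d[2],o['grip_width'],o['gripper_force'])
rows2([p0+.002*ez-.116*ex],step=.016)
E
```

```text
16.2 [ 0.50822612 -0.17260839  0.05722487] [ 1.4 -0.3 -1.6] [ 0.67 -0.07  0.3 ] ex -0.044636664029361735 ey -0.0010337501009641261 z 0.0009248651246799855 0.1514988142945027 68.25075030326843
[[0.039, -0.0, -0.027, 0.0], [0.04, -0.0, -0.026, 0.0], [0.039, -0.001, -0.027, 0.0], [0.04, 0.0, -0.026, 0.0], [0.039, 0.0, -0.027, 0.0]]
```

Smooth, with negligible force. I'll draw the rest and slow down at the end.

carry_out --deltas '[[[0.04,0,-0.027,0],[0.04,0,-0.027,0],[0.04,0,-0.027,0],[0.033,0,-0.022,0],[0.022,0,-0.015,0],[0,0,0,0]]]'

```text
t: 16.8
tool_pos: [0.492, -0.1113, 0.0582]
eef_rot: [[-0.214, 0.967, 0.137], [0.81, 0.254, -0.528], [-0.546, -0.002, -0.838]]
ft_force: [0.0, 0.5, -1.2]
grip_width: 0.147
gripper_force: 68.3
```

```bash
python3 - <<'E'
from h import *
from plan import *
import pickle
o=robot.get_obs();p0=np.array([.5213,-.2153,.0563]);d=o['tool_pos']-p0
print(o['t'],o['qpos'].round(2),o['tool_pos'],o['ft_force'].round(1),o['ft_torque'].round(2),'ex',d@ex,'ey',d@ey,'z',d[2],o['grip_width'],o['gripper_force'])
a=cam('wrist')['img'];b=cam('top')['img'];cv2.imwrite('pics/p4.png',np.hstack([cv2.resize(a[100:],(400,222)),cv2.resize(b[130:300,190:410],(400,309))[:222]])[:,:,::-1] if 0 else np.vstack([cv2.resize(a,(512,384))[120:],cv2.resize(b[120:280,230:410],(512,455))[:330]])[:,:,::-1])
E
```

```text
16.8 [ 0.13  0.35 -0.69  0.44 -0.57  1.42] [ 0.49198387 -0.11129286  0.05815338] [ 0.   0.5 -1.2] [ 0.72  0.17 -0.03] ex -0.10805977612189267 ey -7.801827048886335e-05 z 0.0018533839233528665 0.14740508301297087 68.25355052947998
```

View pics/p4.png

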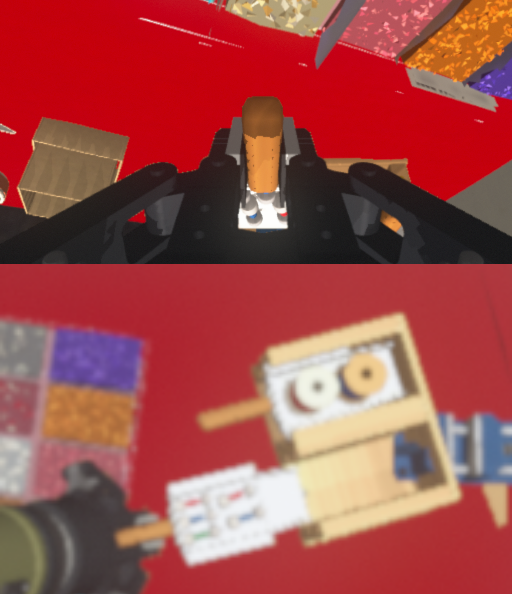

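The tray is out with all five vials still on it, and the lip is still barely at the mouth. I'll draw out a little more, lift, and check the lip prediction against the top view.

carry_out --deltas '[[[0.027,0,-0.018,0],[0.027,0,-0.018,0],[0,0,0,0]]]'

```text
t: 17.2
tool_pos: [0.4876, -0.0925, 0.0587]
eef_rot: [[-0.213, 0.967, 0.138], [0.81, 0.254, -0.528], [-0.546, -0.001, -0.838]]
ft_force: [-0.6, -0.6, -1.2]
grip_width: 0.146
gripper_force: 68.3
```

carry_out --deltas '[[[-0.018,0,-0.028,0],[-0.036,0,-0.056,0],[-0.054,0,-0.084,0],[-0.054,0,-0.084,0],[-0.036,0,-0.056,0],[-0.018,0,-0.028,0]]]'

```text
t: 17.8
tool_pos: [0.4889, -0.0928, 0.1814]
eef_rot: [[-0.209, 0.968, 0.141], [0.811, 0.252, -0.528], [-0.547, 0.004, -0.837]]
ft_force: [0.6, -0.2, -0.9]
grip_width: 0.146
gripper_force: 68.4
```

```bash
cat >> plan.py <<'E'
p0=np.array([.5213,-.2153,.0563])
def setup(R): # lip & tray axes in tool frame
    return R.T@(g+.145*ex-.0135*ez-p0), R.T@np.c_[ex,ey,ez]
E
python3 - <<'E'
from h import *
from plan import *
import pickle
o=robot.get_obs();R=o['eef_rot'];p=o['tool_pos'];lc,A=setup(R);np.savez('grasp.npz',lc=lc,A=A)
print(o['t'],p,o['ft_force'].round(1),o['grip_width'],'lip',p+R@lc)
c=cam('top');L=p+R@lc;W=R@A
im=cv2.resize(c['img'][:,:,::-1],None,fx=4,fy=4,interpolation=cv2.INTER_CUBIC)
q=proj(c,[L-.0205*W[:,1],L+.0205*W[:,1],L-.145*W[:,0],B+.0*ez])*4+1.5
for a in q: cv2.circle(im,tuple(a.astype(int)),3,(0,255,0),-1)
x0,y0=(q.min(0)-150).astype(int);cv2.imwrite('pics/p5.png',im[y0:y0+560,x0:x0+600])
E
```

```text
17.8 [ 0.48892366 -0.09280621  0.18142372] [ 0.6 -0.2 -0.9] 0.1458444364928313 lip [ 0.52286072 -0.21809651  0.18362372]
```

View pics/p5.png

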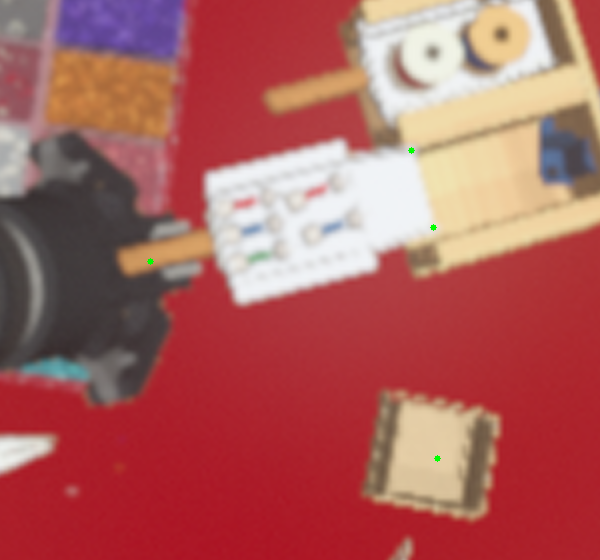

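```bash
cat > traj.py <<'E'
from h import *
from plan import *
B=np.array([.378,-.2515,.056]);G=np.load('grasp.npz');lc,A=G['lc'],G['A']
def lipT(R,t,z,back=.012):
    W=R@A;hx=W[:,0]*[1,1,0];hx/=np.linalg.norm(hx);k=min(1,abs(t)/40)
    L=B-back*hx-k*.012*W[:,1]*[1,1,0];L[2]=z;return L
def gen(stages,t0,R0=None,acc=None,back=.012):
    "stages (t_end deg rel. start of tipping, lip z, rows)"
    o=robot.get_obs();R=o['eef_rot'] if R0 is None else R0;acc=o['tool_pos'].copy();q=o['qpos'];t=t0
    for t1,z,n in stages:
        s=np.linspace(0,1,n+1);s=s**3*(10-15*s+6*s*s) if t1==t0 and n>6 else s
        pS=acc.copy();out=[];zs=(acc+R@lc)[2];tw0=t;dL=(acc+R@lc)-lipT(R,t,zs,back)
        for i in range(1,n+1):
            w=round((tw0+(t1-tw0)*s[i]-t)/5,2);Rn=R@Rz(np.radians(5*w));t+=5*w
            P=lipT(Rn,t,zs+(z-zs)*s[i],back)+dL*(1-s[i])-Rn@lc
            d=np.round(R.T@(P-acc)/.3,3);acc=acc+R@d*.3;R=Rn;out.append(d.tolist()+[w])
        q,f=IK(acc,R,q);W=R@A
        for i in range(0,n,8):print(out[i:i+8])
        print('#t',round(t,1),'lip',(acc+R@lc).round(3),'pitch',np.degrees(np.arcsin(-W[2,0])).round(1),'q',q.round(2),np.abs(f).max().round(4),'maxstep',max(np.linalg.norm(x[:3])*.3 for x in out).round(3))
E
python3 -c "
from traj import *
gen([(0,.13,12),(-40,.10,9),(-70,.078,8),(-95,.075,8),(-130,.072,8),(-170,.07,8)],0)"
```

```text
[[0.001, -0.003, 0.001, np.float64(0.0)], [0.004, -0.015, 0.003, np.float64(0.0)], [0.01, -0.034, 0.008, np.float64(0.0)], [0.015, -0.053, 0.013, np.float64(0.0)], [0.02, -0.068, 0.016, np.float64(0.0)], [0.022, -0.076, 0.019, np.float64(0.0)], [0.022, -0.077, 0.018, np.float64(0.0)], [0.019, -0.068, 0.016, np.float64(0.0)]]
[[0.015, -0.053, 0.013, np.float64(0.0)], [0.01, -0.033, 0.008, np.float64(0.0)], [0.004, -0.016, 0.004, np.float64(0.0)], [0.001, -0.002, 0.0, np.float64(0.0)]]
#t 0.0 lip [ 0.375 -0.24   0.13 ] pitch -0.0 q [ 0.18  0.02 -0.9   0.6  -0.58  1.48] 0.0 maxstep 0.025
[[0.004, -0.035, 0.01, np.float64(-0.89)], [0.004, -0.035, 0.01, np.float64(-0.89)], [0.004, -0.035, 0.01, np.float64(-0.89)], [0.004, -0.034, 0.011, np.float64(-0.89)], [0.004, -0.032, 0.011, np.float64(-0.88)], [0.003, -0.033, 0.011, np.float64(-0.89)], [0.003, -0.032, 0.012, np.float64(-0.89)], [0.003, -0.031, 0.012, np.float64(-0.89)]]
[[0.002, -0.031, 0.013, np.float64(-0.89)]]
#t -40.0 lip [ 0.362 -0.252  0.1  ] pitch 6.4 q [ 0.01 -0.12 -1.09  0.45 -0.56  0.59] 0.0 maxstep 0.011
[[0.001, -0.022, 0
[... 1086 characters left out ...]
at64(-0.88)], [-0.004, -0.029, 0.002, np.float64(-0.87)], [-0.003, -0.03, 0.002, np.float64(-0.88)], [-0.004, -0.03, 0.001, np.float64(-0.87)]]
#t -130.0 lip [ 0.377 -0.263  0.072] pitch 49.2 q [-0.49 -0.13 -0.93  0.35 -0.41 -1.53] 0.0 maxstep 0.009
[[-0.004, -0.035, 0.002, np.float64(-1.0)], [-0.004, -0.035, 0.001, np.float64(-1.0)], [-0.004, -0.035, 0.002, np.float64(-1.0)], [-0.004, -0.036, 0.001, np.float64(-1.0)], [-0.003, -0.036, 0.002, np.float64(-1.0)], [-0.004, -0.038, 0.001, np.float64(-1.0)], [-0.004, -0.037, 0.001, np.float64(-1.0)], [-0.004, -0.039, 0.001, np.float64(-1.0)]]
#t -170.0 lip [ 0.389 -0.262  0.07 ] pitch 65.5 q [-0.41  0.   -0.75  0.43 -0.44 -2.15] 0.0 maxstep 0.012
```

carry_out --deltas '[[[0.001,-0.003,0.001,0],[0.004,-0.015,0.003,0],[0.01,-0.034,0.008,0],[0.015,-0.053,0.013,0],[0.02,-0.068,0.016,0],[0.022,-0.076,0.019,0],[0.022,-0.077,0.018,0],[0.019,-0.068,0.016,0]]]'

```text
t: 18.65
tool_pos: [0.3666, -0.1105, 0.1348]
eef_rot: [[-0.214, 0.968, 0.134], [0.81, 0.253, -0.529], [-0.546, -0.004, -0.838]]
ft_force: [-0.5, 1.0, -1.6]
grip_width: 0.149
gripper_force: 68.3
```

carry_out --deltas '[[[0.015,-0.053,0.013,0],[0.01,-0.033,0.008,0],[0.004,-0.016,0.004,0],[0.001,-0.002,0,0],[0,0,0,0]]]'

```text
t: 19.15
tool_pos: [0.3399, -0.1144, 0.1256]
eef_rot: [[-0.211, 0.968, 0.139], [0.81, 0.253, -0.528], [-0.546, 0.001, -0.838]]
ft_force: [0.4, -0.1, -0.2]
grip_width: 0.152
gripper_force: 68.3
```

```bash
python3 -c "
from traj import *
o=robot.get_obs();print(o['t'],o['tool_pos'],'lip',o['tool_pos']+o['eef_rot']@lc,o['ft_force'].round(1))
gen([(-40,.10,8),(-70,.08,8)],0)"
```

```text
19.15 [ 0.33985564 -0.11440527  0.12557338] lip [ 0.37385144 -0.23968142  0.1276701 ] [ 0.4 -0.1 -0.2]
[[0.004, -0.039, 0.01, np.float64(-1.0)], [0.004, -0.039, 0.011, np.float64(-1.0)], [0.003, -0.039, 0.011, np.float64(-1.0)], [0.003, -0.037, 0.011, np.float64(-1.0)], [0.003, -0.037, 0.012, np.float64(-1.0)], [0.003, -0.036, 0.013, np.float64(-1.0)], [0.001, -0.035, 0.013, np.float64(-1.0)], [0.002, -0.035, 0.013, np.float64(-1.0)]]
#t -40.0 lip [ 0.362 -0.252  0.1  ] pitch 6.5 q [ 0.01 -0.12 -1.08  0.46 -0.56  0.59] 0.0 maxstep 0.012
[[0.001, -0.022, 0.008, np.float64(-0.75)], [-0.0, -0.023, 0.009, np.float64(-0.75)], [-0.0, -0.022, 0.008, np.float64(-0.75)], [-0.0, -0.021, 0.009, np.float64(-0.75)], [-0.001, -0.022, 0.008, np.float64(-0.75)], [-0.0, -0.021, 0.009, np.float64(-0.75)], [-0.001, -0.021, 0.008, np.float64(-0.75)], [-0.002, -0.021, 0.008, np.float64(-0.75)]]
#t -70.0 lip [ 0.365 -0.258  0.08 ] pitch 18.1 q [-0.24 -0.19 -1.12  0.34 -0.5  -0.22] 0.0 maxstep 0.007
```

The arm is at the box. I have one picture left, so I'll save it for the final check and tip now.

carry_out --deltas '[[[0.004,-0.039,0.01,-1],[0.004,-0.039,0.011,-1],[0.003,-0.039,0.011,-1],[0.003,-0.037,0.011,-1],[0.003,-0.037,0.012,-1],[0.003,-0.036,0.013,-1],[0.001,-0.035,0.013,-1],[0.002,-0.035,0.013,-1]]]'

```text
t: 19.95
tool_pos: [0.2654, -0.1667, 0.1126]
eef_rot: [[-0.786, 0.602, 0.139], [0.455, 0.716, -0.529], [-0.418, -0.352, -0.837]]
ft_force: [0.3, -0.3, -1.5]
grip_width: 0.147
gripper_force: 68.3
```

carry_out --deltas '[[[0,-0.022,0.008,-0.75],[0,-0.022,0.008,-0.75],[0,-0.022,0.008,-0.75],[0,-0.022,0.008,-0.75],[0,-0.022,0.008,-0.75],[0,-0.021,0.008,-0.75],[-0.001,-0.021,0.008,-0.75],[-0.001,-0.021,0.008,-0.75]]]'

```text
t: 20.75
tool_pos: [0.2473, -0.2182, 0.1192]
eef_rot: [[-0.982, 0.129, 0.138], [0.037, 0.848, -0.529], [-0.186, -0.514, -0.837]]
ft_force: [-0.1, -0.6, -1.5]
grip_width: 0.149
gripper_force: 68.3
```

```bash
python3 -c "
from traj import *
o=robot.get_obs();R=o['eef_rot'];W=R@A;print(o['t'],'lip',o['tool_pos']+R@lc,W.round(2).tolist(),o['ft_force'].round(1),o['grip_width'])
gen([(-95,.076,6),(-130,.073,8),(-170,.07,8)],-70)"
```

```text
20.75 lip [ 0.36492984 -0.2578782   0.08106476] [[0.9, 0.11, 0.42], [-0.3, 0.85, 0.43], [-0.31, -0.51, 0.8]] [-0.1 -0.6 -1.5] 0.14925643147235376
[[-0.003, -0.026, 0.004, np.float64(-0.83)], [-0.004, -0.027, 0.003, np.float64(-0.84)], [-0.003, -0.027, 0.004, np.float64(-0.83)], [-0.004, -0.026, 0.004, np.float64(-0.83)], [-0.003, -0.027, 0.003, np.float64(-0.84)], [-0.004, -0.027, 0.004, np.float64(-0.83)]]
#t -95.0 lip [ 0.37  -0.261  0.076] pitch 30.6 q [-0.41 -0.2  -1.06  0.32 -0.45 -0.84] 0.0 maxstep 0.008
[[-0.004, -0.029, 0.002, np.float64(-0.88)], [-0.004, -0.029, 0.002, np.float64(-0.87)], [-0.003, -0.029, 0.002, np.float64(-0.87)], [-0.004, -0.03, 0.002, np.float64(-0.88)], [-0.004, -0.029, 0.002, np.float64(-0.87)], [-0.004, -0.03, 0.001, np.float64(-0.88)], [-0.003, -0.029, 0.002, np.float64(-0.87)], [-0.004, -0.03, 0.002, np.float64(-0.88)]]
#t -130.0 lip [ 0.377 -0.263  0.073] pitch 49.5 q [-0.49 -0.13 -0.92  0.36 -0.42 -1.53] 0.0 maxstep 0.009
[[-0.004, -0.035, 0.002, np.float64(-1.0)], [-0.004, -0.035, 0.002, np.float64(-1.0)], [-0.004, -0.035, 0.001, np.float64(-1.0)], [-0.004, -0.036, 0.002, np.float64(-1.0)], [-0.004, -0.036, 0.002, np.float64(-1.0)], [-0.004, -0.038, 0.001, np.float64(-1.0)], [-0.004, -0.037, 0.002, np.float64(-1.0)], [-0.004, -0.039, 0.0, np.float64(-1.0)]]
#t -170.0 lip [ 0.389 -0.262  0.07 ] pitch 65.6 q [-0.41  0.   -0.74  0.44 -0.44 -2.15] 0.0 maxstep 0.012
```

carry_out --deltas '[[[-0.003,-0.026,0.004,-0.83],[-0.004,-0.027,0.003,-0.83],[-0.003,-0.027,0.004,-0.83],[-0.004,-0.026,0.004,-0.84],[-0.003,-0.027,0.003,-0.84],[-0.004,-0.027,0.004,-0.83],[0,0,0,0],[0,0,0,0]]]'

```text
t: 21.55
tool_pos: [0.2561, -0.2606, 0.1394]
eef_rot: [[-0.946, -0.294, 0.138], [-0.321, 0.786, -0.529], [0.047, -0.544, -0.838]]
ft_force: [-0.2, 1.5, -2.3]
grip_width: 0.151
gripper_force: 68.3
```

carry_out --deltas '[[[0,0,0,0],[0,0,0,0],[0,0,0,0],[0,0,0,0],[0,0,0,0],[0,0,0,0]]]'

```text
t: 22.15
tool_pos: [0.256, -0.2604, 0.1393]
eef_rot: [[-0.945, -0.295, 0.138], [-0.323, 0.785, -0.529], [0.048, -0.544, -0.838]]
ft_force: [-0.3, 0.8, -0.5]
grip_width: 0.15
gripper_force: 68.3
```

carry_out --deltas '[[[-0.004,-0.029,0.002,-0.87],[-0.004,-0.029,0.002,-0.88],[-0.003,-0.029,0.002,-0.87],[-0.004,-0.03,0.002,-0.88],[-0.004,-0.029,0.002,-0.87],[-0.004,-0.03,0.001,-0.88],[-0.003,-0.029,0.002,-0.87],[-0.004,-0.03,0.002,-0.88]]]'

```text
t: 22.95
tool_pos: [0.3013, -0.3051, 0.1695]
eef_rot: [[-0.603, -0.786, 0.138], [-0.716, 0.456, -0.529], [0.353, -0.417, -0.838]]
ft_force: [-0.3, 0.4, -0.3]
grip_width: 0.151
gripper_force: 68.3
```

```bash
python3 -c "
from traj import *
o=robot.get_obs();R=o['eef_rot'];W=R@A;print(o['t'],'lip',o['tool_pos']+R@lc,o['ft_force'].round(1),o['ft_torque'].round(2),o['grip_width'])
gen([(-170,.072,8)],-130)"
```

```text
22.95 lip [ 0.37606734 -0.26251534  0.07233008] [-0.3  0.4 -0.3] [0.57 0.22 0.02] 0.15074642800960908
[[-0.004, -0.035, 0.001, np.float64(-1.0)], [-0.004, -0.036, 0.001, np.float64(-1.0)], [-0.003, -0.036, 0.001, np.float64(-1.0)], [-0.004, -0.037, 0.001, np.float64(-1.0)], [-0.003, -0.037, 0.001, np.float64(-1.0)], [-0.004, -0.038, 0.001, np.float64(-1.0)], [-0.003, -0.038, 0.0, np.float64(-1.0)], [-0.004, -0.039, 0.0, np.float64(-1.0)]]
#t -170.0 lip [ 0.389 -0.262  0.072] pitch 65.6 q [-0.41  0.   -0.74  0.45 -0.44 -2.15] 0.0 maxstep 0.012
```

carry_out --deltas '[[[-0.004,-0.035,0.001,-1],[-0.004,-0.036,0.001,-1],[-0.003,-0.036,0.001,-1],[-0.004,-0.037,0.001,-1],[-0.003,-0.037,0.001,-1],[-0.004,-0.038,0.001,-1],[-0.003,-0.038,0,-1],[-0.004,-0.039,0,-1]]]'

```text
t: 23.75
tool_pos: [0.3859, -0.3178, 0.1892]
eef_rot: [[0.044, -0.989, 0.138], [-0.842, -0.111, -0.529], [0.538, -0.093, -0.838]]
ft_force: [-0.2, -0.5, -1.1]
grip_width: 0.149
gripper_force: 68.3
```

carry_out --deltas '[[[0,0,0,0],[0,0,0,0],[0,0,0,0],[0,0,0,0],[0,0,0,0],[0,0,0,0],[0,0,0,0],[0,0,0,0]]]'

```text
t: 24.55
tool_pos: [0.3854, -0.3177, 0.1892]
eef_rot: [[0.041, -0.99, 0.138], [-0.842, -0.108, -0.529], [0.538, -0.095, -0.838]]
ft_force: [-0.1, -0.2, -1.0]
grip_width: 0.146
gripper_force: 68.4
```

```bash
python3 -c "
from traj import *
o=robot.get_obs();R=o['eef_rot'];W=R@A;print(o['t'],'lip',o['tool_pos']+R@lc,'x',W[:,0].round(2),o['ft_force'].round(1),o['grip_width'])
print('up 25mm rows',(R.T@ez*.025/.3/3).round(3))
import pickle
def crop(n,P,h):
    c=cam(n);q=proj(c,[P])[0];x,y=(q).astype(int);x0,y0=max(x-h,0),max(y-h,0);return c,cv2.resize(c['img'][y0:y0+2*h,x0:x0+2*h,::-1],(400,400),interpolation=cv2.INTER_CUBIC)
C=B+.03*ez
_,a=crop('scene',C,50);_,b=crop('top',C,50);cv2.imwrite('pics/end.png',np.hstack([a,b]))
"
```

```text
24.55 lip [ 0.38927856 -0.2619335   0.07209704] x [ 0.02  0.41 -0.91] [-0.1 -0.2 -1. ] 0.14562024245848101
up 25mm rows [ 0.015 -0.003 -0.023]
```

View pics/end.png

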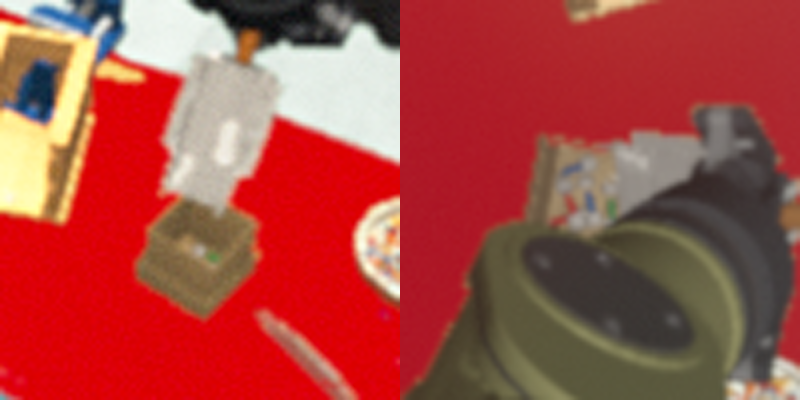

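The last picture shows vials in the box: blue, red and green bodies in the top view at about (560–610,170–215). The tray face is bare from (175,60) to (270,210), and the table around the box is clear. I'll raise slightly, settle and hand in.

carry_out --deltas '[[[0.01,-0.002,-0.015,0],[0.015,-0.003,-0.023,0],[0.008,-0.001,-0.012,0],[0,0,0,0],[0,0,0,0],[0,0,0,0],[0,0,0,0],[0,0,0,0]]]'

```text
t: 25.45
tool_pos: [0.3854, -0.3178, 0.2069]
eef_rot: [[0.041, -0.99, 0.137], [-0.842, -0.108, -0.528], [0.538, -0.094, -0.838]]
ft_force: [-0.1, -0.3, -0.7]
grip_width: 0.15
gripper_force: 68.4
```

```bash
python3 -c "
from traj import *
o=robot.get_obs();R=o['eef_rot'];print(o['t'],'lip',o['tool_pos']+R@lc,o['grip_width'],np.abs(o['joint_vel']).max())
print(robot.sign_off())"
```

```text
25.45 lip [ 0.38914304 -0.26198042  0.0897999 ] 0.14974776731423486 0.002724083157155377
the job is handed in; nothing more can be done
None
```

I handed the job in at 25.5 s: the vials are in the box, and the arm still holds the empty tray tipped about 65° lip down, 34 mm above the rim. The last picture was too coarse to count all five, but it showed a bare tray and nothing on the table around the box.

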